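Set the margin wheel of a binding punch and clamp it

ROBOT

A 6-joint arm with a two-finger parallel gripper is mounted at the origin on the work surface. World frame = base frame: x ahead of the robot, y to its left, z up, the work surface at z = 0. Lengths are in m, angles in rad, forces in N, time in s.
With the tool pointing down it reaches from about 0.275 to 0.75 m from the base axis. Payload 10.2 kg.
Tool frame: the origin (TCP) lies midway between the tips of the shut fingers; the grasp point (between the pads) lies r.pinch_z behind it (r.pinch_z is the distance from the TCP to the grasp point, in m); z points along the fingers, y is the line along which they close (so a half turn about z gives the same grasp; the last joint's range is limited). The gripper opens to 88 mm and grips with 3 to 60 N. Pads are 18 mm wide; open, the fingers measure 123 mm over their backs; the gripper's body (75 mm by 187 mm) begins 45 mm behind the grasp point.
Start: joints at [-1.338, 0.313, 1.498, -0, 1.331, -0.223], TCP at [0.231, -0.471, 0.239] pointing down, gripper open.
Joint ranges: [-2.94, 2.94], [-0.97, 2.17], [0.19, 2.56], [-1.23, 4.37], [0.02, 3.11], [-2.88, 2.88]. Speed limits (rad/s): [2.39, 2.39, 3.01, 3.14, 3.14, 3.14].

INTERFACE

Orientations are given as [roll, pitch, yaw] about the fixed x, y, z axes, in that order (R = Rz(yaw) Ry(pitch) Rx(roll)).
In Python, from plant import r, cams gives the robot as it stands.
- The arm moves only by the shell command python3 -m inch 'ROWS' [OPENING] [FORCE]. ROWS is JSON, a list of rows, each a list of 2 entries, a list of its own where there are three numbers: the shift along the tool's x, y, z in cm, then the turn about the tool's z in degrees. In form: [[[x, y, z], roll], ...]. A call has 1 to 10 rows; each row is the pose to reach, as a shift and turn from the pose commanded when the call began, along the tool's axes at that moment; what a row does not reach only later rows make up. A row lasts 1/8 s, in which the tool goes at most 62.5 mm and 10.7 degrees, less where a joint would pass 70% of its speed; a pose out of reach is approached as far as the arm can. A call with a gripper value outside its range is refused whole. OPENING is the finger opening in cm, from 0 to 8.81, set as the call begins (- or left out, the last holds). The fingers move at their own pace and stop on an object; FORCE is the grip in N (left out, the last holds). Time passes only in rows, so rows that repeat a pose let the fingers close. It gives the time, the measured TCP pose, the force, the opening and the grip force at its end, in the units of the state.
- r.read_state(): the state, without advancing time (a new reading comes with each control period).
- cams.get_image(name): name is "scene" or "top" or "wrist"; returns a dict with "color" (420x560x3 uint8, red, green, blue), "vertical_fov" (degrees; the focal length in pixels is half the picture's height over the tangent of half this angle, whatever the lens; pixels are square), "cx", "cy" (the principal point, pixels), "cam_to_world" (4x4, takes a point from camera to world coordinates); the wrist camera has in their place "hand_eye" (4x4, takes a point from camera to tool coordinates, whose origin is the TCP and whose axes are the flange's). Camera axes: x right, y up, looking along -z (the intrinsics and any distortion apply to the point x, -y, -z); pixel columns grow to the right and rows downward; lengths in m; the calibration is good to about 2 mm. A picture is of the moment at which its call begins: read the wrist's pose just before it. There is no depth.
- r.sign_off(): hands the job in; it is judged then, once.
The state is a dict: "clock": time; "qpos": joint angles; "qd": joint speeds; "tau": joint torques, N m; "ee_pos": TCP position; "tool_rot": TCP orientation; "ft_force": force on the tool from outside, world axes, zero at the start; "wrist_torque": the same for the moment, N m; "opening": finger opening in m; "grasp_force": force on a finger pad.
Only numpy, scipy, OpenCV 4.12 (cv2) and the standard library are available. Lean on these libraries where they do the work, as an engineer would, in place of code of your own. Each camera call takes 0.05 s, during which the arm holds its last target. There are 200 camera calls.

TASK

On the binding punch, roll the ribbed margin wheel click by click until the small pointer it drives stands on the long mark of the scale. Then throw the clamp lever all the way over towards the tall punch head to lock the setting, and let go; leave the other things on the desk where they are.

Things in the scene. Friction and masses are not known exactly. Their poses are not given: they have to be found in the camera images.
- punch: White binding punch, fixed, upright; only its place and yaw vary. Origin on the desk below the wheel's axle; x runs along the wheel's rolling direction (away from the robot at yaw 0), y towards the tall head, z up. Low deck with white top: 75 mm high, x -130..180, y -180..24 mm, cut out for the wheel at x -60..60, y -22..24 mm.
- head_edge (a point): Middle of the tall head's upper edge on the wheel's side: punch x 25, y 24, z 190 mm. The head is a closed box 190 mm high, x -130..180, y 24..150 mm. Its wall stands 6 mm from the wheel's side and 75 mm above the wheel's top, so a broad hand held upright does not fit over the wheel: lean it 30 to 45 degrees, its upper part away from the head (to -y).
- wheel_axle (a point): Centre of the black margin wheel, 60 mm above the punch origin; axle along punch y. Wheel 36 mm wide (y -18..18 mm), core radius 38 mm, with 9 straight ribs 7 mm thick reaching radius 55 mm, every 40 degrees. Its top stands 115 mm above the desk, 40 mm above the deck. In every click position one rib points straight up.
- wheel (a joint): Wheel angle in rad, sprung clicks every 0.698 (40 degrees): clicks 0 to 7 at 0, 0.698 .. 4.887, stops just beyond. It grows when the wheel's top moves to punch +x. Pushed past half way it snaps into the next click by itself and stays. About 4 to 8 N at the ribs moves it. The long mark is click 5 (3.491 rad); it starts at click 0, 1 or 2.
- pointer_mid (a point): Top of the bright pointer, 7 mm wide and 28 mm long, that slides along punch x in a black track on the deck beside the wheel, 16 mm per click, driven by the wheel only; it cannot be touched or pushed.
- long_mark (a point): Place on the track (at the height of the pointer's top) where the pointer must stand: in line, across the track, with the one long thick scale mark (6 x 50 mm, others 3 x 16 mm long), the sixth of eight from the punch's -x end.
- clamp (a joint): Clamp lever angle in rad: 0 leaning away from the head (to the punch's -y), 1.0 fully over towards the head (+y), passing upright at 0.5. It swings about a line along punch x, stays where it is left, and needs only a few newtons.
- clamp_tip (a point): Centre of the 26 mm black ball on the end of the steel clamp lever (10 mm thick, 80 mm from pivot to ball centre). Pivot at punch x 125, y -100, z 97 mm, on a grey block 50 mm (x) by 70 mm (y) whose top is 100 mm above the desk. Ball centre 167 mm above the desk at either end of its swing, 177 mm when upright; at y -138 mm at 0 and y -62 mm at 1.0.
- stapler: Black stapler, 150 x 36 x 55 mm, bystander; origin under its middle.
- mug: White mug, 84 mm wide, 95 mm high, bystander; origin under its middle.
- tape: Black tape dispenser, 140 x 60 x 88 mm, bystander; origin under its middle.
- binder: Grey ring binder lying flat, 300 x 260 x 60 mm, bystander; origin under its middle.
- pens: Grey empty pen pot, 76 mm wide, 100 mm high, bystander; origin under its middle.
- notes: White block of notes, 76 x 76 x 30 mm, bystander; origin under its middle.
- calculator: Grey desk calculator, 150 x 100 x 18 mm, bystander; origin under its middle.

How it is judged:
On the way:
1. the pointer stands on the long mark while the clamp lever still leans away from the head (value of joint wheel between 3.291 and 3.691 rad and value of joint clamp below 0.35 rad), for 0.3 s.
At the end, for the whole second after the job is handed in: The wheel rests in click 5 (3.491 rad, within 0.2 rad), so the pointer is on the long mark, and the clamp lever is over towards the head (beyond 0.85 of 1.0 rad), with everything let go (value of joint wheel between 3.291 and 3.691 rad and value of joint clamp above 0.85 rad); the robot touches nothing.
It fails at once if a bystander is pushed more than 40 mm or tipped over (distance of any of stapler, mug, tape, binder, pens, notes, calculator from where it was at the start of the episode above 0.04 m or angle between any of stapler, mug, tape, binder, pens, notes, calculator's own z axis and vertical above 0.5 rad).
It also fails if it takes over 54 s, if anything falls off the work surface, if the arm or the gripper's body presses on something with over 40 N, if the wrist force passes 120 N, or if a joint passes its speed limit or range.

## Working session

There is one attempt and no reset: what is moved stays moved. The work goes in short steps, Python scripts to look and compute and a shell command to move; the robot and the scene stay as the last step left them, time stands still between calls to the robot, and variables do not carry over. Pictures are saved under pics/ and viewed, at most 10 in all, crops included, and the job is handed in when it is done.

```bash
ls; mkdir -p pics
python3 - <<'E'
from plant import r,cams
import cv2,numpy as np
ims=[]
for n in("scene","top"):
    d=cams.get_image(n); cv2.imwrite(f"pics/{n}0.png",d["color"][:,:,::-1]); print(n,{k:v for k,v in d.items() if k!="color"})
s=r.read_state();print(s,r.pinch_z)
d=cams.get_image("wrist");print(d["hand_eye"],d["vertical_fov"],d.keys())
E
```

```text
pics
scene {'vertical_fov': 56.39533559959571, 'cx': 281.7935535912213, 'cy': 213.9848436952029, 'cam_to_world': array([[ 2.95751390e-01, -7.43792398e-01,  5.99419706e-01,
         1.29803585e+00],
       [ 9.55264510e-01,  2.29680413e-01, -1.86323973e-01,
        -1.66913023e-01],
       [ 9.11389547e-04,  6.27709946e-01,  7.78446783e-01,
         1.04939180e+00],
       [ 0.00000000e+00,  0.00000000e+00,  0.00000000e+00,
         1.00000000e+00]])}
top {'vertical_fov': 48.418823635971734, 'cx': 282.6242389053131, 'cy': 213.92314881488855, 'cam_to_world': array([[-0.02065645,  0.98993745, -0.13998982,  0.34971748],
       [-0.99963396, -0.02289675, -0.01441152,  0.03803416],
       [-0.01747181,  0.13964089,  0.99004806,  1.69501044],
       [ 0.        ,  0.        ,  0.        ,  1.        ]])}
{'clock': 0.1, 'qpos': array([-1.33837542e+00,  3.13388562e-01,  1.49830444e+00, -6.18140611e-06,
        1.33097464e+00, -2.23391714e-01]), 'qd': array([ 0.00029143,  0.00064297, -0.00275314, -0.00086894,  0.00045766,
        0.00057331]), 'tau': array([ 1.83872304e-03, -4.02810109e+01, -2.52647495e+01,  6.95781154e-02,
        3.42383247e-02, -5.98140809e-05]), 'ee_pos': array([ 0.23104646, -0.47120914,  0.23824243]), 'tool_rot': array([-3.14054304e+00, -2.32297805e-04,  4.55813968e-01]), 'ft_force': array([ 0.27111105, -0.3198933 ,  0.60681819]), 'wrist_torque': array([ 0.03295404,  0.01030872, -0.02717741]), 'grasp_force': 0.0, 'opening': 0.0882591755270313} 0.0187
[[ 1.14090020e-04  9.61548176e-01  2.74636292e-01  7.03738342e-02]
 [ 9.99999844e-01  4.03978326e-05 -5.56861819e-04 -3.29028867e-05]
 [-5.46544177e-04  2.74636312e-01 -9.61548021e-01 -1.45353215e-01]
 [ 0.00000000e+00  0.00000000e+00  0.00000000e+00  1.00000000e+00]] 71.23101803359012 dict_keys(['color', 'vertical_fov', 'cx', 'cy', 'hand_eye'])
```

View pics/scene0.png

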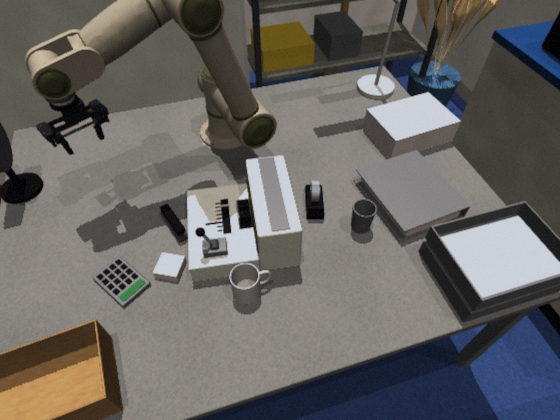

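View pics/top0.png

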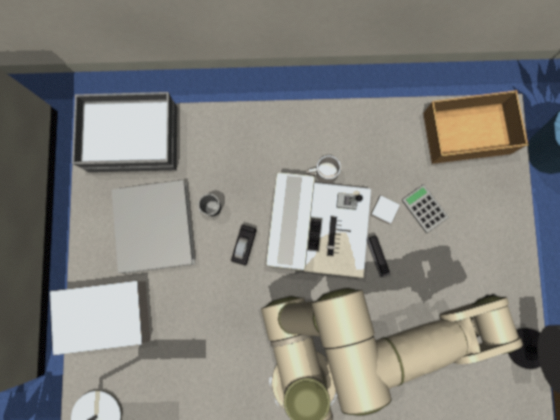

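Run:
```python
import cv2,numpy as np
a=cv2.imread("pics/scene0.png")[150:286,180:313];b=cv2.imread("pics/top0.png")[165:285,260:380]
f=lambda i:cv2.resize(i,(399,int(399*i.shape[0]/i.shape[1])),interpolation=cv2.INTER_CUBIC)
a,b=f(a),f(b);o=np.zeros((410,800,3),np.uint8);o[:a.shape[0],:399]=a[:410];o[:b.shape[0],400:799]=b;cv2.imwrite("pics/c1.png",o)
```

```text
(no output)
```

View pics/c1.png

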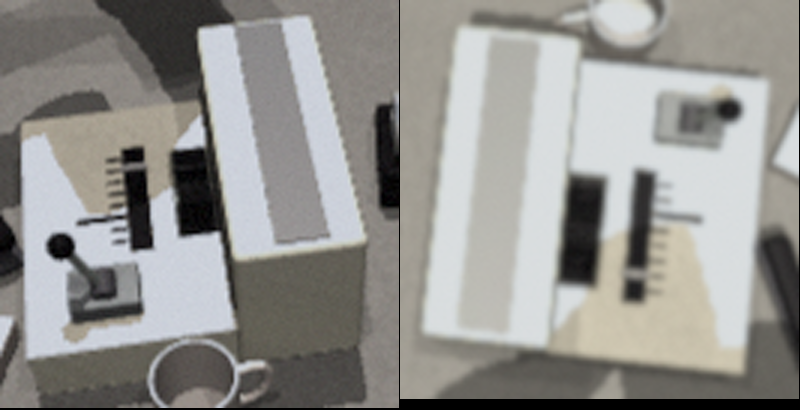

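```bash
cat > h.py <<'E'
import numpy as np,cv2
from plant import r,cams
def ray(d,px):
    f=210/np.tan(np.radians(d["vertical_fov"])/2)
    v=np.array([(px[0]-d["cx"])/f,-(px[1]-d["cy"])/f,-1.]);T=d["cam_to_world"]
    return T[:3,3],T[:3,:3]@v
def onz(d,px,z):
    o,v=ray(d,px);return (o+v*(z-o[2])/v[2])
def fit(L,W):
    L=np.array(L)[:,:2];W=np.array(W)[:,:2];l=L-L.mean(0);w=W-W.mean(0)
    yaw=np.arctan2((l[:,0]*w[:,1]-l[:,1]*w[:,0]).sum(),(l*w).sum());R=np.array([[np.cos(yaw),-np.sin(yaw)],[np.sin(yaw),np.cos(yaw)]])
    t=W.mean(0)-R@L.mean(0);return yaw,R,t,(W-(L@R.T+t))*1000
E
python3 - <<'E'
from h import *
top=cams.get_image("top");sc=cams.get_image("scene")
T=lambda x,y:(260+(x-400)/3.325,165+y/3.325);S=lambda x,y:(180+x/3,150+y/3)
C=[(.18,.15),(.18,.024),(-.13,.024),(-.13,.15)]
wt=[onz(top,T(*p),.19) for p in[(460,26),(581,40),(548,347),(424,333)]]
ws=[onz(sc,S(*p),.19) for p in[(365,240),(234,256),(199,28),(310,16)]]
for L,W in((C,wt),(C,ws),(C+C,wt+ws)):
    y,R,t,e=fit(L,W);print(y,t,e.round(1).tolist())
def loc(p):return (R.T@(p[:2]-t)*1000).round(1)
print("ball",loc(onz(top,T(729,110),.167)),loc(onz(sc,S(61,246),.167)))
print("ptr",loc(onz(top,T(637,273),.08)),loc(onz(sc,S(134,167),.08)))
print("long",loc(onz(top,T(680,217),.075)),loc(onz(sc,S(98,220),.075)))
print("wheel top",loc(onz(top,T(583,230),.1)),loc(onz(sc,S(193,190),.1)))
E
```

```text
-0.13468627582419315 [ 0.5040152  -0.04998815] [[-2.9, -2.3], [-3.1, 3.2], [3.5, 2.4], [2.5, -3.3]]
-0.13864764321885065 [ 0.51099045 -0.04731715] [[-4.1, -2.4], [-4.5, 3.9], [4.5, 2.7], [4.1, -4.3]]
-0.13665810669569076 [ 0.50750349 -0.04865314] [[-6.6, -3.2], [-6.5, 2.2], [-0.1, 0.8], [-1.4, -4.9], [-0.3, -1.4], [-1.0, 4.9], [8.1, 4.3], [7.9, -2.7]]
ball [ 124.1 -129.1] [ 124.2 -127.6]
ptr [-41.  -61.5] [-35.9 -58. ]
long [  22.9 -100.5] [  26.2 -100.6]
wheel top [-4.8 -0.3] [22.6  1.3]
```

The overview shows the punch at about (0.507, -0.048), yaw -0.137. The pointer is at the 2nd mark, x ≈ -38 mm, and the long mark is at x ≈ 24 mm, so it needs 4 clicks. The tool can only stay upright, so I'll work from the wheel's -y edge with the hand's narrow side towards the head. First I'll go above the wheel for a close look.

```bash
python3 -m inch '[[[3,-2,-4],-4],[[8,-5,-6],-11],[[13,-8,-6],-18],[[18,-11,-6],-25],[[23,-13.5,-6],-32],[[28,-16,-6],-39],[[33,-19,-6],-46],[[38,-22,-6],-52],[[42.2,-24.2,-6],-56],[[42.2,-24.2,-6],-56]]' && python3 -m inch '[[[0,0,0],0],[[0,0,0],0]]'
python3 - <<'E'
from h import *
s=r.read_state();print(s["clock"],s["ee_pos"],s["tool_rot"])
d=cams.get_image("wrist");cv2.imwrite("pics/w1.png",cv2.cvtColor(d["color"],cv2.COLOR_RGB2BGR))
E
```

```text
clock: 1.5
ee_pos: [0.5043, -0.0662, 0.2983]
tool_rot: [-3.141, -0.0, 1.438]
ft_force: [0.0, 0.3, -0.4]
opening: 0.0883
grasp_force: 0.0
clock: 1.75
ee_pos: [0.503, -0.0694, 0.2988]
tool_rot: [3.142, 0.0, 1.431]
ft_force: [-0.1, 0.4, 0.3]
opening: 0.0881
grasp_force: 0.0
1.75 [ 0.50304728 -0.06936522  0.29882451] [3.14152717e+00 1.64478169e-04 1.43120190e+00]
```

View pics/w1.png

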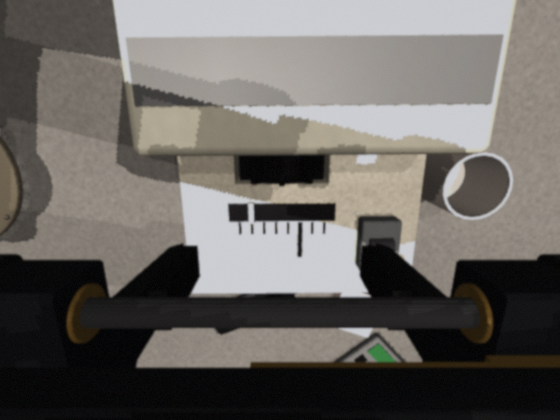

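The wrist view shows the head's upper edge at row 153 (columns 140–487), the cut-out at columns 236–328 with the top rib near 282, the pointer at 250 (second mark) and the long mark at column 300. Next I'll turn these into punch coordinates.

```bash
cat >> h.py <<'E'
from scipy.spatial.transform import Rotation as Ro
def wrist(s,d):
    T=np.eye(4);T[:3,:3]=Ro.from_euler("xyz",s["tool_rot"]).as_matrix();T[:3,3]=s["ee_pos"]
    d["cam_to_world"]=T@d["hand_eye"];return d
E
python3 - <<'E'
from h import *
s=r.read_state();d=wrist(s,cams.get_image("wrist"))
y=-.1367;R=np.array([[np.cos(y),-np.sin(y)],[np.sin(y),np.cos(y)]]);t=np.array([.5075,-.0487])
loc=lambda px,z:(R.T@(onz(d,px,z)[:2]-t)*1000).round(1)
print("TCP",R.T@(s["ee_pos"][:2]-t)*1000)
for n,px,z in[("edge -130",(140,153),.19),("edge180",(487,153),.19),("edge mid",(310,153),.19),("rib",(282,170),.115),("cut-60",(236,184),.075),("cut60",(328,183),.075),("ptr x-40 ",(250,212),.08),("long x24",(300,240),.075),("mark1 -56",(240,230),.075),("deck -130,24",(180,155),.075),("deck180,-180",(412,290),.075),("deck -130,-180",(188,293),.075),("deck180",(424,155),.075)]:print(n,loc(px,z))
g=cv2.cvtColor(d["color"],cv2.COLOR_RGB2GRAY);print(g[140:192:2,260].tolist());print(g[180,225:340:2].tolist())
cv2.imwrite("pics/w2.png",cv2.resize(cv2.cvtColor(d["color"],cv2.COLOR_RGB2BGR)[130:270,210:390],None,fx=4.2,fy=4.2,interpolation=cv2.INTER_CUBIC))
E
```

```text
TCP [ -1.56899956 -21.07327455]
edge -130 [-120.6   27.5]
edge180 [175.9  26.7]
edge mid [24.6 27.1]
rib [1.4 1.7]
cut-60 [-57.  -21.8]
cut60 [ 60.5 -20.8]
ptr x-40  [-39.7 -57.7]
long x24 [ 26.  -98.7]
mark1 -56 [-54.4 -84.2]
deck -130,24 [-125.1   15. ]
deck180,-180 [ 186.5 -175.4]
deck -130,-180 [-132.3 -179.3]
deck180 [178.3  14.1]
[127, 129, 126, 126, 116, 104, 91, 64, 20, 8, 2, 4, 4, 8, 6, 6, 5, 6, 9, 9, 6, 28, 100, 130, 133, 130]
[139, 134, 132, 130, 125, 78, 67, 64, 45, 47, 50, 52, 45, 17, 6, 7, 8, 4, 3, 6, 10, 7, 10, 8, 9, 7, 5, 5, 11, 8, 6, 7, 10, 7, 8, 9, 6, 10, 3, 4, 7, 5, 9, 9, 42, 55, 55, 57, 57, 64, 64, 67, 137, 173, 176, 177, 178, 179]
```

View pics/w2.png

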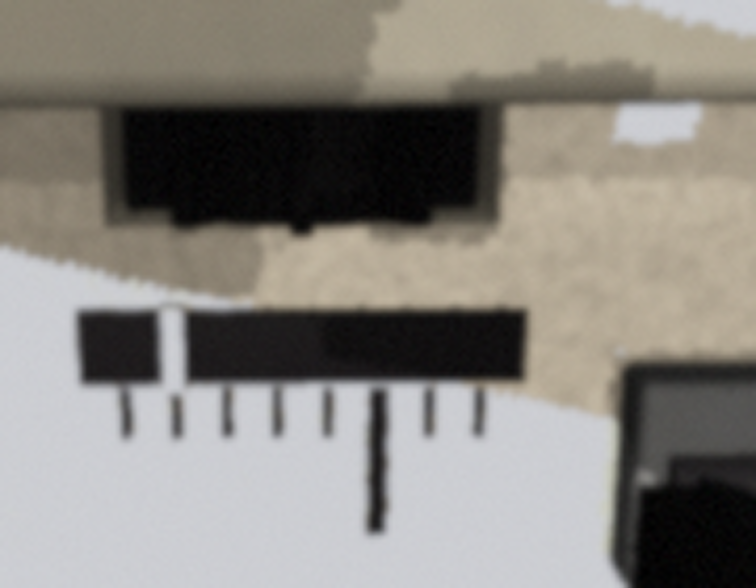

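```bash
python3 -m inch '[[[0.3,3,4],0],[[0.35,4,8],0],[[0.35,4,12],0],[[0.35,4,15],0],[[0.35,4,16.5],0],[[0.35,4,16.9],0],[[0.35,4,16.9],0],[[0.35,4,16.9],0]]'
python3 - <<'E'
from h import *
s=r.read_state();y=-.1367;R=np.array([[np.cos(y),-np.sin(y)],[np.sin(y),np.cos(y)]])
print(R.T@(s["ee_pos"][:2]-[.5092,-.0474])*1000)
d=cams.get_image("wrist");cv2.imwrite("pics/w3.png",cv2.cvtColor(d["color"],cv2.COLOR_RGB2BGR))
E
```

```text
clock: 2.85
ee_pos: [0.544, -0.0706, 0.1307]
tool_rot: [3.14, 0.0, 1.433]
ft_force: [0.4, -0.2, 0.8]
opening: 0.0886
grasp_force: 0.0
[ 37.66176987 -18.20529539]
```

View pics/w3.png

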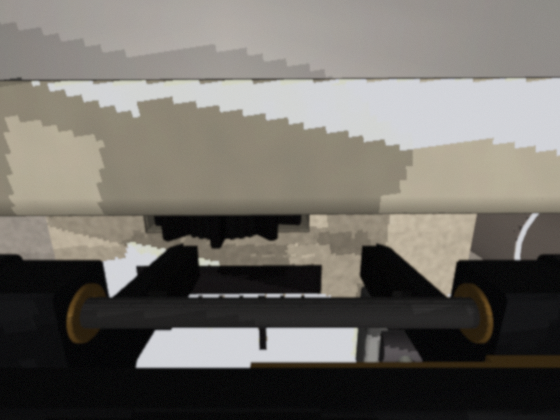

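The view shows the left (rear) finger tip at (198, 246), just behind the top rib at (217, 246), with a gap to the head wall. I'll descend and push.

```bash
python3 -m inch '[[[-0.05,0,0.8],0],[[-0.05,0,1.6],0],[[-0.05,0,2.4],0],[[-0.05,0,2.4],0]]' && python3 -m inch '[[[0,0.6,0],0],[[0,1.2,0],0],[[0,1.8,0],0],[[0,2.4,0],0],[[0,2.9,0],0],[[0,3.1,0],0],[[0,3.1,0],0],[[0,3.1,0],0]]'
python3 - <<'E'
from h import *
s=r.read_state()
d=cams.get_image("wrist");cv2.imwrite("pics/w4.png",cv2.cvtColor(d["color"],cv2.COLOR_RGB2BGR))
E
```

```text
clock: 3.4
ee_pos: [0.5432, -0.0708, 0.1049]
tool_rot: [-3.14, -0.0, 1.433]
ft_force: [0.5, 0.2, 0.2]
opening: 0.0885
grasp_force: 0.0
clock: 4.4
ee_pos: [0.5741, -0.0751, 0.1057]
tool_rot: [-3.142, 0.0, 1.433]
ft_force: [0.5, 0.4, -0.1]
opening: 0.0881
grasp_force: 0.0
```

View pics/w4.png

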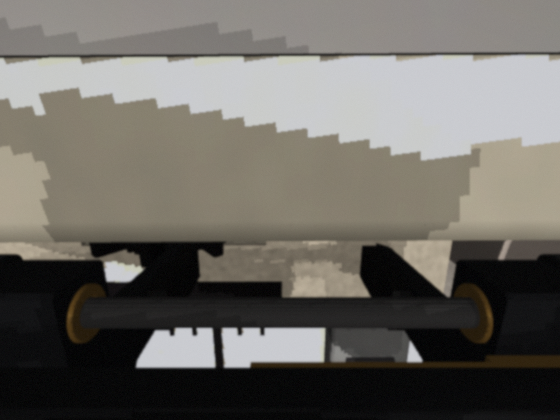

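```bash
cat >> h.py <<'E'
Y=-.1367;PR=np.array([[np.cos(Y),-np.sin(Y)],[np.sin(Y),np.cos(Y)]]);PT=np.array([.5092,-.0474])
def proj(d,p):
    w=np.r_[PR@np.array(p[:2])+PT,p[2]];T=d["cam_to_world"];c=T[:3,:3].T@(w-T[:3,3]);f=210/np.tan(np.radians(d["vertical_fov"])/2)
    return d["cx"]-f*c[0]/c[2],d["cy"]+f*c[1]/c[2]
def ptr(n):
    s=r.read_state();d=cams.get_image(n)
    if n=="wrist":wrist(s,d)
    g=cv2.cvtColor(d["color"],cv2.COLOR_RGB2GRAY).astype(np.float32)
    out=[]
    for x in range(-72,60,4):
        m=np.array([[proj(d,(x/1000,y/1000,.078)) for y in(-64,-61,-58)]],np.float32)
        out.append(int(cv2.remap(g,m,None,cv2.INTER_LINEAR).mean()))
    print(n,out,"peak x",-72+4*int(np.argmax(out[2:-2]))+8)
def local(s):return (PR.T@(s["ee_pos"][:2]-PT)*1000).round(1),s["ee_pos"][2]
E
python3 - <<'E'
from h import *
for n in("scene","top","wrist"):ptr(n)
print(local(r.read_state()))
E
```

```text
scene [87, 61, 21, 20, 19, 19, 20, 20, 21, 33, 94, 166, 155, 78, 23, 22, 20, 22, 22, 23, 22, 21, 22, 19, 18, 20, 22, 19, 20, 17, 14, 16, 16] peak x -28
top [112, 113, 113, 115, 117, 117, 118, 118, 118, 118, 118, 117, 117, 116, 117, 118, 118, 119, 119, 119, 121, 124, 130, 139, 151, 165, 175, 180, 181, 176, 156, 114, 71] peak x 40
wrist [37, 42, 29, 29, 29, 27, 23, 25, 23, 23, 23, 23, 23, 23, 23, 23, 24, 23, 22, 22, 24, 25, 25, 24, 23, 25, 24, 23, 23, 23, 22, 22, 21] peak x -64
(array([ 68.2, -18.6]), np.float64(0.10576479315807578))
```

The scene camera puts the pointer at x ≈ -26, so it's at click 2. Three more to go.

```bash
python3 -m inch '[[[0,0,-1.6],0],[[0,0,-1.6],0],[[0,-1.6,-1.6],0],[[0,-3.2,-1.6],0],[[0,-3.2,-1.6],0],[[0,-3.2,-0.8],0],[[0,-3.2,0],0],[[0,-3.2,0],0]]' && python3 -m inch '[[[0,0.6,0],0],[[0,1.2,0],0],[[0,1.8,0],0],[[0,2.4,0],0],[[0,2.9,0],0],[[0,3.2,0],0],[[0,3.2,0],0],[[0,3.2,0],0]]' && python3 -c '
from h import *
ptr("scene");print(local(r.read_state()))'
```

```text
clock: 5.6
ee_pos: [0.5423, -0.0706, 0.1047]
tool_rot: [-3.14, -0.0, 1.433]
ft_force: [0.1, 0.2, 0.3]
opening: 0.0884
grasp_force: 0.0
clock: 6.6
ee_pos: [0.5741, -0.0751, 0.1057]
tool_rot: [-3.142, 0.0, 1.433]
ft_force: [0.7, -0.6, -0.0]
opening: 0.0881
grasp_force: 0.0
scene [87, 62, 20, 19, 20, 20, 20, 21, 21, 20, 19, 21, 21, 31, 88, 168, 160, 77, 26, 21, 21, 22, 17, 19, 16, 20, 19, 18, 17, 18, 14, 16, 16] peak x -12
(array([ 68.1, -18.6]), np.float64(0.10574148025087195))
```

Pointer is at click 3. Repeating.

```bash
python3 -m inch '[[[0,0,-1.6],0],[[0,0,-1.6],0],[[0,-1.6,-1.6],0],[[0,-3.2,-1.6],0],[[0,-3.2,-1.6],0],[[0,-3.2,-0.8],0],[[0,-3.2,0],0],[[0,-3.2,0],0]]' && python3 -m inch '[[[0,0.6,0],0],[[0,1.2,0],0],[[0,1.8,0],0],[[0,2.4,0],0],[[0,2.9,0],0],[[0,3.2,0],0],[[0,3.2,0],0],[[0,3.2,0],0]]' && python3 -c '
from h import *
ptr("scene");print(local(r.read_state()))'
```

```text
clock: 7.65
ee_pos: [0.5423, -0.0707, 0.1047]
tool_rot: [-3.14, -0.0, 1.433]
ft_force: [0.3, 0.1, 0.3]
opening: 0.0884
grasp_force: 0.0
clock: 8.65
ee_pos: [0.5741, -0.0751, 0.1057]
tool_rot: [-3.141, -0.0, 1.433]
ft_force: [0.6, -0.5, -0.9]
opening: 0.0882
grasp_force: 0.0
scene [88, 61, 20, 19, 20, 20, 19, 19, 17, 19, 21, 20, 21, 19, 19, 19, 20, 25, 87, 168, 159, 68, 21, 18, 18, 16, 20, 19, 15, 14, 16, 19, 18] peak x 4
(array([ 68.1, -18.6]), np.float64(0.10573757937178507))
```

```bash
python3 -m inch '[[[0,0,-1.6],0],[[0,0,-1.6],0],[[0,-1.6,-1.6],0],[[0,-3.2,-1.6],0],[[0,-3.2,-1.6],0],[[0,-3.2,-0.8],0],[[0,-3.2,0],0],[[0,-3.2,0],0]]' && python3 -m inch '[[[0,0.6,0],0],[[0,1.2,0],0],[[0,1.8,0],0],[[0,2.4,0],0],[[0,2.9,0],0],[[0,3.2,0],0],[[0,3.2,0],0],[[0,3.2,0],0]]' && python3 -m inch '[[[0,0,-3],0],[[0,0,-7],0],[[0,0,-12],0],[[0,0,-17],0],[[0,0,-17],0],[[0,0,-17],0]]' 0 && python3 -c '
from h import *
ptr("scene");print(local(r.read_state()))
d=cams.get_image("scene")
cv2.imwrite("pics/s2.png",cv2.resize(cv2.cvtColor(d["color"],cv2.COLOR_RGB2BGR)[160:290,170:320],None,fx=4,fy=4,interpolation=cv2.INTER_CUBIC))'
```

```text
clock: 9.7
ee_pos: [0.5423, -0.0706, 0.1047]
tool_rot: [-3.14, -0.0, 1.433]
ft_force: [0.1, -0.0, 0.5]
opening: 0.088
grasp_force: 0.0
clock: 10.7
ee_pos: [0.5742, -0.0751, 0.1057]
tool_rot: [3.142, -0.0, 1.433]
ft_force: [-0.4, 0.3, 0.6]
opening: 0.0881
grasp_force: 0.0
clock: 11.45
ee_pos: [0.5738, -0.075, 0.2747]
tool_rot: [-3.14, -0.0, 1.433]
ft_force: [0.5, -1.0, -0.4]
opening: 0.03
grasp_force: 0.0
scene [172, 96, 25, 19, 21, 22, 23, 22, 22, 23, 24, 24, 25, 24, 24, 22, 23, 21, 24, 24, 24, 26, 92, 174, 164, 73, 27, 25, 23, 24, 22, 24, 23] peak x 20
(array([ 67.7, -18.6]), np.float64(0.274216987773988))
```

View pics/s2.png

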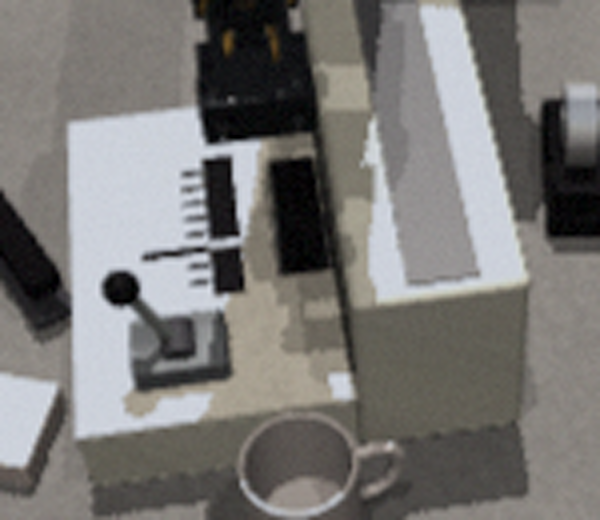

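The pointer at (226, 243) is on the long mark, and the ball at (121, 288) still leans away from the head. Now the clamp.

```bash
python3 -m inch '[[[-4,1.4,0],0],[[-8,2.8,0],0],[[-12,4.2,0],0],[[-15.6,5.6,0],0],[[-15.6,5.6,3],0],[[-15.6,5.6,6],0],[[-15.6,5.6,9],0],[[-15.6,5.6,11.6],0],[[-15.6,5.6,11.6],0],[[-15.6,5.6,11.6],0]]' 0 && python3 -c '
from h import *
print(local(r.read_state()))' && python3 -m inch '[[[1,0,0],0],[[2,0,0],0],[[3,0,0],0],[[4,0,0],0],[[5,0,0],0],[[6,0,0],0],[[7,0,0],0],[[8,0,0],0],[[8.5,0,0],0],[[8.5,0,0],0]]' && python3 -c '
from h import *
print(local(r.read_state()))'
```

```text
clock: 12.8
ee_pos: [0.6085, -0.2375, 0.1605]
tool_rot: [3.141, 0.0, 1.433]
ft_force: [0.1, 0.1, -0.3]
opening: 0.0005
grasp_force: 0.0
(array([ 124.3, -174.8]), np.float64(0.16047734504512398))
clock: 14.05
ee_pos: [0.62, -0.1527, 0.1597]
tool_rot: [-3.142, -0.0, 1.434]
ft_force: [-0.4, -0.2, -0.2]
opening: 0.0004
grasp_force: 0.0
(array([124.1, -89.2]), np.float64(0.15969597504682875))
```

```bash
python3 -m inch '[[[0.2,0,0],0],[[0.4,0,0],0],[[0.5,0,0],0],[[0.5,0,0],0]]' && python3 -m inch '[[[0.1,0,0],0],[[0.2,0,0],0],[[0.2,0,0],0]]'
```

```text
clock: 14.55
ee_pos: [0.6206, -0.1482, 0.1597]
tool_rot: [-3.141, -0.0, 1.433]
ft_force: [0.4, -0.3, 0.7]
opening: 0.0002
grasp_force: 0.2
clock: 14.92
ee_pos: [0.6208, -0.1467, 0.1597]
tool_rot: [3.142, 0.001, 1.433]
ft_force: [-0.9, -5.0, -0.9]
opening: 0.0004
grasp_force: 2.3
```

Reaction of 5 N: the lever is at its stop. I'll retreat backwards, lift and check.

```bash
python3 -m inch '[[[-2,0,0],0],[[-5,0,0],0],[[-8,0,0],0],[[-8,0,-4],0],[[-8,0,-8],0],[[-8,-5,-12],0],[[-8,-10,-12],0],[[-8,-14,-12],0],[[-8,-14,-12],0],[[-8,-14,-12],0]]' && python3 -c '
from h import *
ptr("scene")
d=cams.get_image("scene")
cv2.imwrite("pics/s3.png",cv2.resize(cv2.cvtColor(d["color"],cv2.COLOR_RGB2BGR)[160:310,90:320],None,fx=3.4,fy=3.4,interpolation=cv2.INTER_CUBIC))'
```

```text
clock: 16.18
ee_pos: [0.4718, -0.2069, 0.28]
tool_rot: [3.141, -0.0, 1.433]
ft_force: [0.4, 0.5, 1.2]
opening: 0.0006
grasp_force: 0.0
scene [108, 50, 11, 4, 3, 7, 6, 6, 5, 4, 5, 8, 7, 8, 5, 7, 10, 9, 9, 9, 11, 10, 53, 108, 109, 59, 15, 13, 15, 18, 17, 16, 16] peak x 24
```

View pics/s3.png

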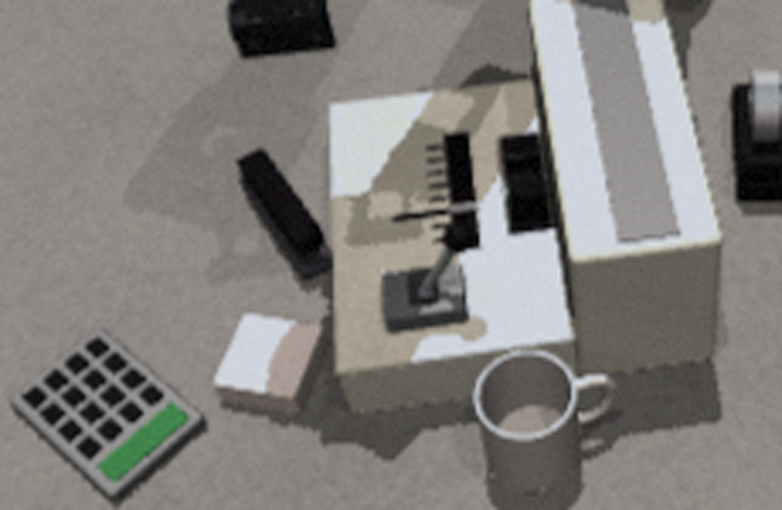

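The lever, at (440, 265), now leans towards the head, and the pointer at (460, 210) is on the long mark. The arm is clear, so I'm handing in.

```bash
python3 -c '
from plant import r
print(r.sign_off())'
```

```text
the job is handed in; nothing more can be done
None
```

The pointer stands on the long mark (click 5), the clamp lever is thrown over to its stop towards the head, and the arm is clear; the job is handed in at about 16 s, with no verdict shown.

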